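Take the handlamp off its locked charging stand and light the snap gauge

ROBOT

A 6-joint arm with a two-finger parallel gripper is mounted at the origin on the work surface. World frame = base frame: x ahead of the robot, y to its left, z up, the work surface at z = 0. Lengths are in m, angles in rad, forces in N, time in s.
With the tool pointing down it reaches from about 0.25 to 0.725 m from the base axis. Payload 9.7 kg.
Tool frame: the origin (TCP) lies at the very end of the fingers, on their centre line; the grasp point (between the pads) lies 19 mm behind it; z points along the fingers, y is the line along which they close (so a half turn about z gives the same grasp; the last joint's range is limited). The gripper opens to 85 mm and grips with 20 to 120 N. Pads are 22 mm wide; open, the fingers measure 114 mm over their backs; the gripper's body (76 mm by 85 mm) begins 54 mm behind the grasp point. The pads swing forward as they close: fully open they stand 13 mm farther back than shut.
Start: joints at [0, 0.087, 0.176, 1.66, 0, 1.571], TCP at [0.55, -0, 0.231] pointing down, gripper open.
Joint ranges: [-3.13, 3.13], [-0.85, 1.81], [-1.15, 1.24], [-2.2, 2.28], [-1.44, 1.52], [-3.14, 3.14]. Speed limits (rad/s): [2.22, 2.22, 2.57, 3.14, 3.14, 3.14].

INTERFACE

Orientations are given as a rotation vector (axis times angle).
In Python, from station import arm gives the robot as it stands.
- The arm moves only by the tool servo_tool, never from a script. Its arguments are lists of equal length, an entry for each row: "translation": the shift along the world's x, y, z in cm, a list of three; "spin": the turn about the world's z in rad. A call has 1 to 20 rows; each row shifts and turns the commanded pose from where the row before left it; what a row does not reach is not made up. A row lasts 1/12 s, in which the tool goes at most 41.7 mm and 7.16 degrees, less where a joint would pass 70% of its speed; a pose out of reach is approached as far as the arm can. A call with a gripper value outside its range is refused whole. "claw" is the opening, from -1 (shut) to 1 (fully open), set as the call begins (left out, the last holds). The fingers move at their own pace and stop on an object; "grip_force" is the grip in N (left out, the last holds). Time passes only in rows, so rows that do not move let the fingers close. It gives the time, the measured TCP pose, the force, the opening and the grip force at its end, in the units of the state.
- arm.read_state(): the state, without advancing time (a new reading comes with each control period).
- arm.read_camera(name): name is "scene" or "side" or "wrist"; returns a dict with "color" (400x640x3 uint8, blue, green, red), "vertical_fov" (degrees; the focal length in pixels is half the picture's height over the tangent of half this angle, whatever the lens; pixels are square), "cx", "cy" (the principal point, pixels), "rvec" (rotation vector, rad) and "tvec" (3), from world to camera coordinates, as OpenCV has them. Camera axes: x right, y down, z forward; pixel columns grow to the right and rows downward; lengths in m; the calibration is good to about 2 mm. A picture is of the moment at which its call begins. There is no depth.
- arm.job_done(): hands the job in; it is judged then, once.
Trained networks look in a picture, given as the dict that the camera call returned (one of the last four; its "shot" number tells which), for a name from the list of things; names that differ only in an ending like _2 or _b are one class to them, and where a whole thing is asked for, a point or a joint stands for the part that bears it (a point fixed in the world has none). Each returns a list of dicts, best first, with "confidence" (0 to 1); they miss things now and then, are a little off and sometimes report something else, mostly with a low value. They report only what shows in the picture. A call takes as long as a camera call. They do not tell look-alikes from the thing itself.
- arm.find_in(picture, name): "location" ([x, y, z] in m, in the coordinates of the camera as it stood for that picture, good to about 4 mm: the middle of the surface that is visible of it).
- arm.pinpoint(picture, name): "location" ([x, y, z] in m, in the coordinates of the camera as it stood for that picture, good to about 4 mm: a listed point, or the origin of a listed thing).
The state is a dict: "clock": time; "qpos": joint angles; "dq": joint speeds; "joint_torque": joint torques, N m; "tool_pos": TCP position; "ee_rot": TCP orientation; "ft_force": force on the tool from outside, world axes, zero at the start; "ft_torque": the same for the moment, N m; "gripper_width": finger opening in m; "gripper_force": force on a finger pad.
Only numpy, scipy, OpenCV 4.12 (cv2) and the standard library are available. Lean on these libraries where they do the work, as an engineer would, in place of code of your own. Each camera call takes 0.05 s, during which the arm holds its last target. There are 200 camera calls.

TASK

Swing the red-knobbed cam lever on the charging stand fully out to its stop to free the yellow handlamp, then lift the lamp by its handle clear of the stand. Set it down gently and upright in the middle of the round rubber mat with its lens pointing straight at the blackened snap gauge, and let go. Keep the lamp upright all the way, and leave the gauge, mug, thread ring and plug gauge where they are.

Things in the scene. Friction and masses are not known exactly. Their poses are not given: they have to be found in the camera images.
- stand: Fixed green charging stand with dark steel top, 50 mm high. Origin on the table under the centre of the lamp's seat; x: the way the lens points while docked; block spans x +-68, y -65 to +141 mm, cam lever on the +y side. 7 mm ridges hold the lamp's foot on three sides (4 mm play); on +y a steel jaw driven by the lever laps 6 mm over the foot so that it cannot be lifted until freed.
- cam_lever (a joint): Angle of the cam lever about the upright axis at point cam_hinge, rad: 0 = locked, lever pointing to the stand's -x; it swings outward, clockwise seen from above, to 1.571 = free (stop), pointing to the stand's +y. It stays where it is left; about 2 N at the knob moves it. It draws the jaw back 11.5 mm per rad.
- cam_knob (a point): Centre of the upright red knob at the lever's end: 20 mm across, 37 mm high (80 to 117 mm above the table), standing on the steel lever arm, 65 mm from the hinge axis. It moves with the lever.
- cam_hinge (a point): Point on the lever's upright hinge axis, 100 mm above the table, at the knob's centre height; 110 mm from the lamp's centre towards the stand's +y.
- lamp: Yellow rechargeable handlamp with black foot, lens ring and handle, about 0.6 kg. Origin at the centre of the foot's underside; z up, x towards the lens. Foot 100 (x) x 84 (y) x 12 mm; body 84 x 72 mm up to 90 mm; total height 150 mm. At the start it stands on the stand with its foot 50 mm above the table.
- lamp_handle (a point): Middle of the lamp's handle bar, 140 mm above the foot's underside. The bar runs along the lamp's x, 100 mm long, 18 mm wide (y), 20 mm high; 40 mm free space beneath it, the posts are at its two ends (72 mm clear between).
- lens (a point): Centre of the round lens (68 mm ring) on the lamp's +x face, 56 mm ahead of the lamp's axis and 52 mm above the foot's underside.
- mat: Round black rubber mat fixed to the table, 190 mm across, 3 mm thick; origin at the centre of its underside.
- snap_gauge: Blackened steel snap gauge standing on a small foot, a U open upward with brass adjusters on its sides: 106 mm wide (y) x 40 mm (x), 68 mm high, 0.8 kg. Stands loose beyond the edge of the mat, about 150 mm from the mat's centre. Origin at the centre of its underside.
- mug: White ceramic mug, 80 mm across, 92 mm high, handle at its +y; loose. Origin at the centre of its underside.
- thread_ring: Brass thread ring lying flat, 56 mm across, 14 mm high; loose. Origin at the centre of its underside.
- plug_gauge: Steel plug gauge lying on the table, 118 mm long along its x, 24 mm thick; loose. Origin on the table under its middle.
Not all that is in view belongs to the job. What is shaped like the lamp but orange or turquoise is not meant.

How it is judged:
On the way, in this order (a step that is already met when the one before it is completed fails the run):
1. the cam lever is swung out to its free stop (past 1.3 rad) while the lamp still stands on its seat (value of joint cam_lever above 1.3 rad and z of lamp in the frame of stand below 0.06 m and horizontal distance between lamp and stand below 0.015 m), for 0.1 s.
2. the lamp is lifted clear of the stand (foot 15 mm or more above the seat, held in the fingers, not touching the stand) (z of lamp in the frame of stand above 0.065 m and contact force between the fingers and lamp above 0.5 N and contact force between lamp and stand below 0.1 N), for 0.1 s.
At the end, for the whole second after the job is handed in: Lamp released, at rest, upright (0.08 rad), flat on the rubber mat, centre within 30 mm of the mat's; the snap gauge is ahead of the lens, within 45 mm to either side of its line of sight. Gauge, mug, thread ring and plug gauge are within 20 mm of where they were (horizontal distance between lamp and mat below 0.03 m and z of lamp in the frame of mat below 0.008 m and contact force between lamp and mat above 1 N and angle between lamp's own z axis and vertical below 0.08 rad and linear speed of lamp below 0.02 m/s and angular speed of lamp below 0.1 rad/s and x of snap_gauge in the frame of lamp above 0.08 m and y of snap_gauge in the frame of lamp between -0.045 and 0.045 m and distance of each of mug, thread_ring, plug_gauge, snap_gauge from where it was at the start of the episode below 0.02 m); the robot touches nothing.
It fails at once if the lamp is dropped (moves faster than 0.35 m/s while the fingers do not hold it) (contact force between the fingers and lamp below 0.3 N and linear speed of lamp above 0.35 m/s).
It fails at once if the lamp is banged down on the mat (over 60 N) (contact force between lamp and mat above 60 N).
It fails at once if the lamp is tipped more than 0.5 rad (angle between lamp's own z axis and vertical above 0.5 rad).
It fails at once if the snap gauge, mug, thread ring or plug gauge is moved more than 20 mm (distance of any of mug, thread_ring, plug_gauge, snap_gauge from where it was at the start of the episode above 0.02 m).
It also fails if it takes over 58 s, if anything falls off the work surface, if the arm or the gripper's body presses on something with over 40 N, if the wrist force passes 120 N, or if a joint passes its speed limit or range.

## Working session

There is one attempt and no reset: what is moved stays moved. The work goes in short steps, Python scripts to look and compute and a tool call to move; the robot and the scene stay as the last step left them, time stands still between calls to the robot, and variables do not carry over. Pictures are saved under pics/ and viewed, at most 10 in all, crops included, and the job is handed in when it is done.

Besides the shell and the picture viewer there is one more tool, called after ">>>" as name(argument=value, ...) on one line, values as JSON. servo_tool: Moves the arm, as the interface text tells. Its arguments: {"type":"object","properties":{"translation":{"type":"array","items":{"type":"array","items":{"type":"number"}}},"spin":{"type":"array","items":{"type":"number"}},"claw":{"type":"number"},"grip_force":{"type":"number"}},"required":["translation","spin"]}

```bash
mkdir -p pics
cat > h.py <<'E'
import numpy as np, cv2
from station import arm
def K(p):
    f=p["color"].shape[0]/2/np.tan(np.radians(p["vertical_fov"])/2)
    return np.array([[f,0,p["cx"]],[0,f,p["cy"]],[0,0,1]])
def W(p,l):
    R=cv2.Rodrigues(np.array(p["rvec"],float))[0]; return R.T@(np.array(l)-np.array(p["tvec"]).ravel())
def px(p,w):
    return cv2.projectPoints(np.array([w],float),np.array(p["rvec"],float),np.array(p["tvec"],float),K(p),None)[0].ravel()
E
python3 - <<'E'
from h import *
for c in ("scene","side"):
    p=arm.read_camera(c); cv2.imwrite(f"pics/{c}0.png",p["color"])
    for n in ("stand","cam_knob","cam_hinge","lamp","lamp_handle","lens","mat","snap_gauge","mug","thread_ring","plug_gauge"):
        for d in arm.pinpoint(p,n):
            w=W(p,d["location"]); print(c,n,round(d["confidence"],2),w.round(3),px(p,w).round())
print(arm.read_state())
E
```

```text
scene stand 0.72 [ 0.529 -0.197 -0.004] [275. 216.]
scene stand 0.38 [ 0.536 -0.2    0.188] [266. 162.]
scene cam_knob 0.72 [ 0.497 -0.074  0.102] [323. 193.]
scene cam_hinge 0.83 [ 0.561 -0.087  0.102] [307. 210.]
scene cam_hinge 0.42 [ 0.528 -0.197  0.   ] [275. 215.]
scene lamp 0.97 [ 0.331 -0.207 -0.001] [304. 167.]
scene lamp 0.96 [ 0.617 -0.383 -0.   ] [195. 216.]
scene lamp 0.75 [ 0.736 -0.203 -0.001] [229. 277.]
scene lamp 0.72 [ 0.528 -0.199  0.052] [273. 201.]
scene lamp_handle 0.95 [ 0.328 -0.205  0.138] [304. 128.]
scene lamp_handle 0.84 [ 0.744 -0.202  0.136] [217. 243.]
scene lamp_handle 0.74 [ 0.539 -0.204  0.186] [264. 163.]
scene lamp_handle 0.57 [ 0.618 -0.388  0.142] [180. 176.]
scene lens 0.75 [ 0.318 -0.262  0.056] [288. 144.]
scene lens 0.6 [ 0.654 -0.42   0.048] [169. 209.]
scene lens 0.59 [ 0.583 -0.215  0.099] [254. 201.]
scene mat 0.82 [0.539 0.203 0.001] [425. 271.]
scene snap_gauge 0.89 [ 0.684  0.219 -0.002] [415. 328.]
scene snap_gauge 0.35 [ 0.466  0.038 -0.002] [368. 227.]
scene thread_ring 0.65 [0.467 0.041 0.001] [369. 227.]
scene plug_gauge 0.68 [ 0
[... 1145 characters left out ...]
os': array([-2.43429618e-05,  8.69611556e-02,  1.75890993e-01,  1.65980477e+00,
       -1.64266094e-05,  1.57082495e+00]), 'dq': array([ 2.54708575e-03,  3.75205539e-04,  2.78948174e-04, -5.15893044e-04,
        1.67293532e-05, -1.78316384e-03]), 'joint_torque': array([-1.21586567e-03, -5.20096922e+01,  4.64864087e+01,  1.53941804e-03,
       -7.38678341e-05, -1.47405962e-05]), 'tool_pos': array([ 5.49996355e-01, -1.80701239e-05,  2.31245910e-01]), 'ee_rot': array([-2.22146921e+00, -2.22135154e+00,  1.05551250e-04]), 'ft_force': array([0.18930843, 0.38213859, 0.26070397]), 'ft_torque': array([ 0.02315479, -0.00143833,  0.03057094]), 'gripper_force': 0.0, 'gripper_width': 0.08551755187923031}
```

View pics/scene0.png

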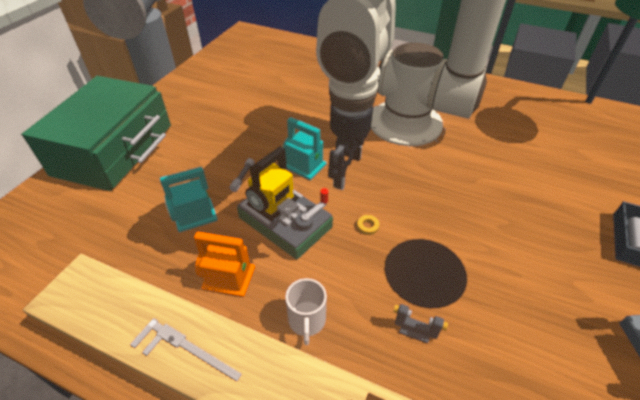

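```bash
python3 -c "
import cv2
a=cv2.imread('pics/scene0.png')[110:270,190:390];b=cv2.imread('pics/side0.png')[150:310,250:450]
cv2.imwrite('pics/crop0.png',cv2.resize(cv2.hconcat([a,b]),(800,320),interpolation=3))"
```

```text
(no output)
```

View pics/crop0.png

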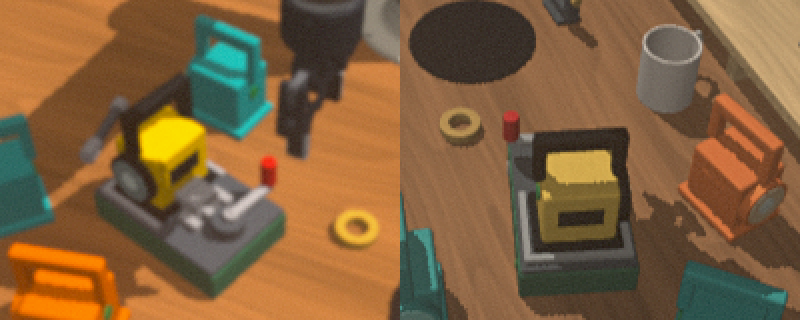

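Things that could be taken for the lamp in the scene picture are turquoise (304,150), turquoise (190,195), orange (225,265) and yellow (272,190). The crop shows the yellow one standing on the green stand, so that is the lamp. The only red knob is at (323,193), with the lever locked. Next I refine the knob position by triangulation.

```bash
cat >> h.py <<'E'
def red():
    P=[];U=[]
    for c in ("scene","side"):
        p=arm.read_camera(c); h=cv2.cvtColor(p["color"],cv2.COLOR_BGR2HSV)
        m=((h[...,0]<5)|(h[...,0]>172))&(h[...,1]>150)&(h[...,2]>80)
        n,l,s,ce=cv2.connectedComponentsWithStats(m.astype(np.uint8))
        e=px(p,[.53,-.06,.1]); ok=[i for i in range(1,n) if s[i,4]>15 and np.linalg.norm(ce[i]-e)<50]
        i=max(ok,key=lambda i:s[i,4]); print(c,s[i],ce[i])
        P.append(K(p)@np.c_[cv2.Rodrigues(np.array(p["rvec"],float))[0],np.array(p["tvec"]).ravel()]);U.append(ce[i])
    X=cv2.triangulatePoints(P[0],P[1],U[0],U[1]).ravel(); return X[:3]/X[3]
E
python3 -c "
from h import *
print(red())
for c in ('scene','side'):
    p=arm.read_camera(c)
    for n in ('stand','cam_hinge','lamp_handle','mat','snap_gauge','mug'):
        for d in arm.pinpoint(p,n): print(c,n,round(d['confidence'],2),W(p,d['location']).round(3))
"
```

```text
scene [321 189   6  14  59] [323.98305085 194.83050847]
side [302 206   7  15  82] [304.79268293 212.15853659]
[ 0.49832474 -0.07104852  0.09987276]
scene stand 0.83 [ 0.529 -0.197  0.002]
scene cam_hinge 0.65 [ 0.564 -0.091  0.103]
scene cam_hinge 0.32 [ 0.529 -0.198  0.001]
scene lamp_handle 0.91 [ 0.618 -0.385  0.14 ]
scene lamp_handle 0.81 [ 0.741 -0.199  0.134]
scene lamp_handle 0.81 [ 0.326 -0.203  0.141]
scene lamp_handle 0.79 [ 0.537 -0.202  0.19 ]
scene mat 0.82 [0.54  0.201 0.001]
scene snap_gauge 0.96 [ 0.688  0.222 -0.   ]
scene mug 0.9 [0.752 0.006 0.003]
scene mug 0.62 [ 0.58  -0.213  0.101]
side stand 0.72 [ 0.754  0.002 -0.003]
side stand 0.6 [ 0.529 -0.199 -0.   ]
side stand 0.33 [ 0.464  0.039 -0.001]
side lamp_handle 0.95 [ 0.326 -0.21   0.136]
side lamp_handle 0.94 [ 0.611 -0.392  0.138]
side lamp_handle 0.93 [ 0.738 -0.205  0.138]
side lamp_handle 0.79 [ 0.53  -0.197  0.19 ]
side mat 0.76 [ 0.535  0.204 -0.   ]
side snap_gauge 0.83 [0.69  0.221 0.002]
side mug 0.72 [ 0.758  0.004 -0.005]
side mug 0.69 [ 0.498 -0.075  0.101]
```

>>> servo_tool(translation=[[-0.47, -0.65, 0], [-0.47, -0.65, 0], [-0.47, -0.65, 0], [-0.47, -0.65, 0], [-0.47, -0.65, 0], [-0.47, -0.65, -1], [-0.47, -0.65, -1], [-0.47, -0.65, -1], [-0.47, -0.65, -1], [-0.47, -0.65, -1], [-0.47, -0.6, -1], [0, 0, 0], [0, 0, 0]], spin=[0.117, 0.117, 0.117, 0.117, 0.117, 0.117, 0.117, 0.117, 0.117, 0.117, 0.117, 0, 0], claw=0.2)

```text
clock: 3.08
tool_pos: [0.4981, -0.0711, 0.1712]
ee_rot: [-0.451, -3.109, -0.0]
ft_force: [-1.1, -0.7, 0.0]
gripper_width: 0.0509
gripper_force: 0.0
```

>>> servo_tool(translation=[[0, 0, -1.5], [0, 0, -1.5], [0, 0, -1.5], [0, 0, -1.5], [0, 0, -1.5], [0, 0, -0.9], [0, 0, 0], [0, 0, 0]], spin=[0, 0, 0, 0, 0, 0, 0, 0])

```text
clock: 3.75
tool_pos: [0.4985, -0.0708, 0.0878]
ee_rot: [0.447, 3.11, -0.0]
ft_force: [-0.1, -0.2, 0.3]
gripper_width: 0.0511
gripper_force: 0.0
```

>>> servo_tool(translation=[[0, 0, 0], [0, 0, 0], [0, 0, 0], [0, 0, 0], [0, 0, 0], [0, 0, 0]], spin=[0, 0, 0, 0, 0, 0], claw=-0.6, grip_force=20)

```text
clock: 4.25
tool_pos: [0.4988, -0.0711, 0.0883]
ee_rot: [0.444, 3.108, 0.0]
ft_force: [-0.7, -0.2, 5.5]
gripper_width: 0.0192
gripper_force: 20.2
```

>>> servo_tool(translation=[[0.21, 0.53, 0.1], [0.21, 0.52, 0.1], [0.3, 0.48, 0], [0.3, 0.48, 0], [0.38, 0.42, 0], [0.38, 0.42, 0], [0.45, 0.35, 0], [0.44, 0.35, 0], [0.5, 0.27, 0], [0.5, 0.26, 0], [0, 0, 0]], spin=[-0.087, -0.087, -0.087, -0.087, -0.087, -0.087, -0.087, -0.087, -0.087, -0.087, 0])

```text
clock: 5.17
tool_pos: [0.5361, -0.0313, 0.0886]
ee_rot: [1.721, 2.626, -0.003]
ft_force: [6.4, -8.6, -7.5]
gripper_width: 0.0191
gripper_force: 21.1
```

>>> servo_tool(translation=[[0.54, 0.08, 0], [0.54, 0.12, 0], [0.56, 0.08, 0], [0.56, 0.08, 0], [0.57, -0.02, 0], [0.56, -0.02, 0], [0.56, -0.12, 0], [0.55, -0.12, 0], [0.3, -0.09, 0], [0, 0, 0], [0, 0, 0]], spin=[-0.087, -0.087, -0.087, -0.087, -0.087, -0.087, -0.087, -0.087, 0, 0, 0])

```text
clock: 6.08
tool_pos: [0.5797, -0.0295, 0.0885]
ee_rot: [-2.504, -1.889, 0.006]
ft_force: [-12.7, 4.9, 3.0]
gripper_width: 0.019
gripper_force: 22.5
```

```bash
python3 -c "
from h import *
X=red();print(X)
p=arm.read_camera('side');cv2.imwrite('pics/s1.png',cv2.resize(p['color'][130:310,230:450],None,fx=3,fy=3))
"
```

```text
scene [327 217   6  14  38] [329.10526316 222.15789474]
side [327 186   7  15  77] [329.50649351 192.63636364]
[ 0.57699418 -0.02774267  0.10220639]
```

>>> servo_tool(translation=[[0, 0, 0], [0, 0, 0], [0, 0, 0], [0, 0, 0], [0, 0, 2], [0, 0, 2], [0, 0, 2], [0, 0, 2], [0, 0, 2], [0, 0, 2], [0, 0, 2], [0, 0, 1], [0, 0, 0], [0, 0, 0]], spin=[0, 0, 0, 0, 0, 0, 0, 0, 0.12, 0.12, 0.12, 0.12, 0.09, 0], claw=0.3)

```text
clock: 7.4
tool_pos: [0.5829, -0.0304, 0.2403]
ee_rot: [1.87, 2.523, 0.002]
ft_force: [-0.0, 0.5, -0.4]
gripper_width: 0.0556
gripper_force: 0.0
```

```bash
python3 -c "
from h import *
print(red())
for c in ('scene','side'):
    p=arm.read_camera(c);cv2.imwrite('pics/%s2.png'%c,p['color'])
    for n in ('stand','lamp','lamp_handle','lens'):
        for d in arm.pinpoint(p,n):
            w=W(p,d['location'])
            if abs(w[0]-.54)<.07 and abs(w[1]+.2)<.07: print(c,n,round(d['confidence'],2),w.round(3))
a=cv2.imread('pics/scene2.png')[110:270,190:390];b=cv2.imread('pics/side2.png')[150:310,250:450]
cv2.imwrite('pics/crop2.png',cv2.resize(cv2.hconcat([a,b]),(800,320),interpolation=3))
"
```

```text
scene [323 217   8  16  77] [326.71428571 222.76623377]
side [326 186   8  15  69] [329.36231884 192.28985507]
[ 0.57833801 -0.02989824  0.10294663]
scene stand 0.79 [ 0.531 -0.194  0.001]
scene lamp 0.77 [ 0.53  -0.198  0.05 ]
scene lamp_handle 0.64 [ 0.533 -0.203  0.192]
scene lens 0.95 [ 0.584 -0.211  0.104]
side stand 0.71 [ 0.53  -0.199 -0.001]
side lamp 0.74 [ 0.529 -0.198  0.049]
side lamp 0.37 [ 0.586 -0.213  0.101]
side lamp_handle 0.58 [ 0.528 -0.2    0.19 ]
```

View pics/crop2.png

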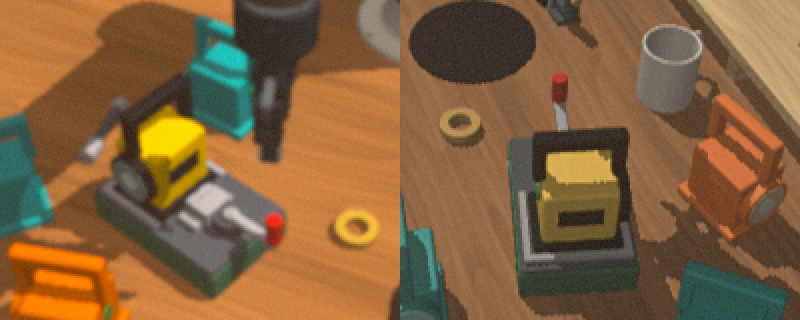

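The picture shows the lever out at its stop (knob at crop pixel 272,230), the jaw drawn back and the lamp still on its seat. Next is the handle.

>>> servo_tool(translation=[[-0.43, -1.41, 0], [-0.43, -1.41, 0], [-0.43, -1.41, 0], [-0.43, -1.41, 0], [-0.43, -1.41, 0], [-0.43, -1.41, 0], [-0.43, -1.41, 0], [-0.43, -1.41, 0], [-0.44, -1.41, 0], [-0.44, -1.41, 0], [-0.44, -1.4, 0], [-0.44, -1.4, 0], [0, 0, 0], [0, 0, 0]], spin=[0.083, 0.083, 0.083, 0.083, 0.083, 0.083, 0.083, 0.083, 0.083, 0.083, 0.083, 0.083, 0, 0])

```text
clock: 9.17
tool_pos: [0.5303, -0.1997, 0.2393]
ee_rot: [0.449, 3.109, 0.0]
ft_force: [1.0, 0.3, -0.2]
gripper_width: 0.0557
gripper_force: 0.0
```

```bash
python3 -c "
from h import *
for c in ('wrist','side'):
    p=arm.read_camera(c);cv2.imwrite('pics/%s3.png'%c,p['color'])
    for n in ('lamp','lamp_handle'):
        for d in arm.pinpoint(p,n): print(c,n,round(d['confidence'],2),W(p,d['location']).round(3))
s=arm.read_state();print(s['qpos'],s['tool_pos'])
"
```

```text
wrist lamp 0.87 [ 0.612 -0.383  0.001]
wrist lamp 0.81 [ 0.328 -0.211 -0.002]
wrist lamp 0.73 [ 0.527 -0.203  0.053]
wrist lamp 0.65 [ 0.738 -0.202 -0.004]
wrist lamp_handle 0.92 [ 0.529 -0.194  0.191]
side lamp 0.96 [ 0.329 -0.207 -0.001]
side lamp 0.81 [ 0.617 -0.387 -0.004]
side lamp 0.74 [ 0.529 -0.197  0.048]
side lamp_handle 0.67 [ 0.324 -0.213  0.136]
side lamp_handle 0.59 [ 0.743 -0.2    0.135]
[-3.58309602e-01  1.30707334e-01  2.39227577e-01  1.67928957e+00
  6.01040632e-05 -7.46096785e-02] [ 0.53062532 -0.19868719  0.23929403]
```

View pics/wrist3.png

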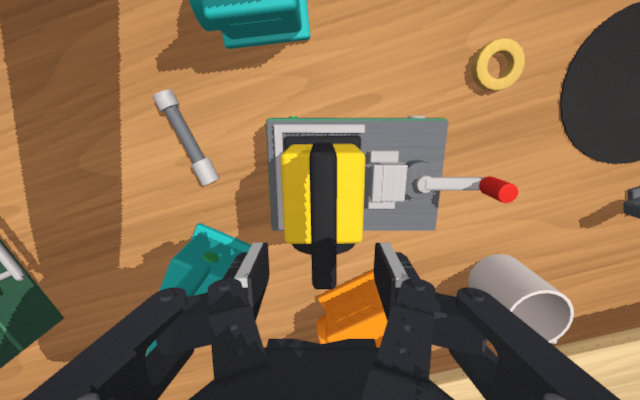

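The wrist view shows the handle bar (column 323) centred between the fingers (258 and 390) and parallel to the pads, so I can descend and grip.

>>> servo_tool(translation=[[0, 0, -1], [0, 0, -1], [0, 0, -1], [0, 0, -1], [0, 0, -1], [0, 0, -1], [0, 0, -0.9], [0, 0, 0], [0, 0, 0]], spin=[0, 0, 0, 0, 0, 0, 0, 0, 0])

```text
clock: 10.22
tool_pos: [0.5301, -0.1992, 0.1698]
ee_rot: [-0.444, -3.109, -0.0]
ft_force: [-0.6, -0.0, 0.4]
gripper_width: 0.0555
gripper_force: 0.0
```

>>> servo_tool(translation=[[0, 0, 0], [0, 0, 0], [0, 0, 0], [0, 0, 0], [0, 0, 0], [0, 0, 0], [0, 0, 0], [0, 0, 0]], spin=[0, 0, 0, 0, 0, 0, 0, 0], claw=-0.8, grip_force=60)

```text
clock: 10.88
tool_pos: [0.5309, -0.1992, 0.171]
ee_rot: [0.444, 3.109, 0.0]
ft_force: [3.1, 3.0, 6.0]
gripper_width: 0.0169
gripper_force: 60.4
```

>>> servo_tool(translation=[[0, 0, 0.3], [0, 0, 0.3], [0, 0, 0.4], [0, 0, 0.5], [0, 0, 0.5], [0, 0, 0.5], [0, 0, 0.5], [0, 0, 0], [0, 0, 0]], spin=[0, 0, 0, 0, 0, 0, 0, 0, 0])

```text
clock: 11.63
tool_pos: [0.5306, -0.1994, 0.2007]
ee_rot: [0.444, 3.109, -0.0]
ft_force: [-0.4, -0.2, -7.9]
gripper_width: 0.0171
gripper_force: 58.8
```

>>> servo_tool(translation=[[0, 0, 0.7], [0, 0, 1], [0, 0, 1.2], [0, 0, 1.2], [0, 0.2, 1.2], [0, 0.4, 1.1], [0, 0.7, 0.6], [0, 1, 0], [0.1, 1.3, 0], [0.1, 1.5, 0], [0.1, 1.5, 0], [0, 1.5, 0], [0, 1.5, 0], [0, 1.5, 0], [0, 1.5, 0], [0, 1.5, 0], [0, 1.5, 0], [0, 1.5, 0], [0, 1.5, 0], [0, 1.5, 0]], spin=[0, 0, 0, 0, 0, 0, 0, 0, 0, 0.02, 0.02, 0.02, 0.02, 0.02, 0.02, 0.02, 0.02, 0.02, 0.02, 0.02])

```text
clock: 13.3
tool_pos: [0.5327, 0.0037, 0.2694]
ee_rot: [-0.097, -3.139, -0.0]
ft_force: [0.2, -0.1, -7.8]
gripper_width: 0.0173
gripper_force: 58.8
```

>>> servo_tool(translation=[[0, 1.5, 0], [0, 1.5, 0], [0.1, 1.5, 0], [0.1, 1.5, 0], [0.1, 1.5, 0], [0.1, 1.5, 0], [0, 1.5, 0], [0, 1.5, 0], [0, 1.5, 0], [0, 1.5, 0], [0, 1.3, 0], [0, 1.1, 0], [0, 0.9, 0], [0, 0.7, 0], [0, 0.6, 0], [0, 0, 0], [0, 0, 0], [0, 0, 0]], spin=[0.02, 0.02, 0.02, 0.02, 0.02, 0.02, 0.02, 0.02, 0.02, 0, 0, 0, 0, 0, 0, 0, 0, 0])

```text
clock: 14.8
tool_pos: [0.5375, 0.1973, 0.2703]
ee_rot: [-0.182, 3.136, -0.0]
ft_force: [-0.6, -0.6, -7.0]
gripper_width: 0.0173
gripper_force: 58.9
```

```bash
python3 -c "
from h import *
for c in ('scene','side','wrist'):
    p=arm.read_camera(c);cv2.imwrite('pics/%s4.png'%c,p['color'])
    for n in ('lamp','lens','mat','snap_gauge'):
        for d in arm.pinpoint(p,n):
            w=W(p,d['location'])
            if w[1]>.1: print(c,n,round(d['confidence'],2),w.round(3))
s=arm.read_state();print(s['tool_pos'],s['ee_rot'],s['qpos'])
"
```

```text
scene lamp 0.75 [0.534 0.198 0.149]
scene lamp 0.47 [ 0.688  0.223 -0.002]
scene lens 0.95 [0.591 0.201 0.198]
scene mat 0.67 [ 0.539  0.203 -0.001]
scene snap_gauge 0.93 [0.688 0.221 0.   ]
side lamp 0.87 [0.536 0.196 0.146]
side lens 0.97 [0.593 0.203 0.2  ]
side mat 0.86 [ 0.537  0.203 -0.004]
side snap_gauge 0.63 [0.689 0.222 0.001]
[0.53738479 0.1977125  0.27028755] [ 1.82428509e-01 -3.13628784e+00 -2.37184154e-05] [3.52537972e-01 1.62077573e-01 3.35328788e-01 1.74404664e+00
 1.55038487e-05 2.36334874e-01]
```

View pics/side4.png

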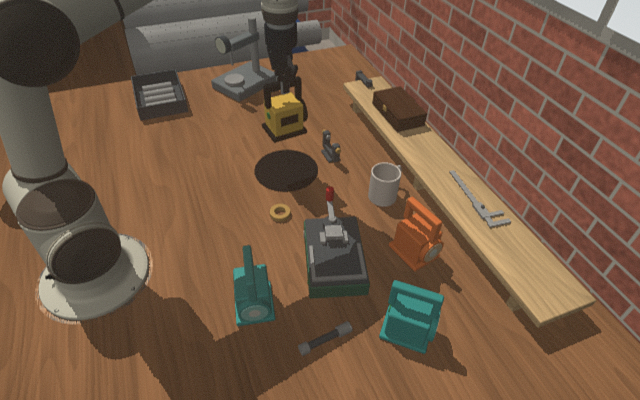

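The lamp hangs upright (284,118) above and behind the mat in the picture, and the gauge is untouched. I'll centre it and lower it.

>>> servo_tool(translation=[[0.1, 0.3, 0], [0.1, 0.25, -0.5], [0, 0, -1], [0, 0, -1.3], [0, 0, -1.3], [0, 0, -1.3], [0, 0, -1.3], [0, 0, -1.3], [0, 0, -1.3], [0, 0, -1.3], [0, 0, -1.2], [0, 0, -0.8], [0, 0, -0.5], [0, 0, -0.3], [0, 0, -0.2], [0, 0, 0], [0, 0, 0]], spin=[0, 0, 0, 0, 0, 0, 0, 0, 0, 0, 0, 0, 0, 0, 0, 0, 0])

```text
clock: 16.97
tool_pos: [0.5396, 0.2033, 0.1348]
ee_rot: [-0.182, 3.136, 0.0]
ft_force: [-0.7, -0.1, -6.8]
gripper_width: 0.0171
gripper_force: 58.8
```

>>> servo_tool(translation=[[0, 0, -0.1], [0, 0, -0.1], [0, 0, -0.1], [0, 0, -0.1], [0, 0, -0.1], [0, 0, -0.1], [0, 0, -0.1], [0, 0, 0], [0, 0, 0]], spin=[0, 0, 0, 0, 0, 0, 0, 0, 0])

```text
clock: 17.72
tool_pos: [0.5393, 0.2032, 0.1272]
ee_rot: [0.182, -3.136, 0.0]
ft_force: [-0.1, -0.5, -7.7]
gripper_width: 0.0169
gripper_force: 58.9
```

>>> servo_tool(translation=[[0, 0, -0.1], [0, 0, -0.1], [0, 0, -0.05], [0, 0, 0], [0, 0, 0]], spin=[0, 0, 0, 0, 0])

```text
clock: 18.13
tool_pos: [0.5394, 0.2032, 0.1247]
ee_rot: [0.182, -3.136, 0.0]
ft_force: [0.2, -0.0, -7.2]
gripper_width: 0.017
gripper_force: 58.9
```

>>> servo_tool(translation=[[0, 0, -0.05], [0, 0, -0.05], [0, 0, 0], [0, 0, 0]], spin=[0, 0, 0, 0])

```text
clock: 18.47
tool_pos: [0.5394, 0.2033, 0.124]
ee_rot: [-0.182, 3.136, 0.0]
ft_force: [-0.2, 0.4, -4.4]
gripper_width: 0.0169
gripper_force: 59.2
```

Contact is starting, so one more fine step down and then release.

>>> servo_tool(translation=[[0, 0, -0.05], [0, 0, 0], [0, 0, 0]], spin=[0, 0, 0])

```text
clock: 18.72
tool_pos: [0.5395, 0.2034, 0.124]
ee_rot: [-0.183, 3.136, 0.001]
ft_force: [-3.4, 1.0, 1.3]
gripper_width: 0.0171
gripper_force: 60.0
```

>>> servo_tool(translation=[[0, 0, 0], [0, 0, 0], [0, 0, 0], [0, 0, 0], [0, 0, 0], [0, 0, 0], [0, 0, 0]], spin=[0, 0, 0, 0, 0, 0, 0], claw=0.3, grip_force=20)

```text
clock: 19.3
tool_pos: [0.5394, 0.2032, 0.1233]
ee_rot: [-0.182, 3.136, 0.0]
ft_force: [-0.8, -1.3, -0.3]
gripper_width: 0.0555
gripper_force: 0.0
```

>>> servo_tool(translation=[[0, 0, 0.5], [0, 0, 1], [0, 0, 1.5], [0, 0, 2], [0, 0, 2], [0, 0, 2], [0, 0, 2], [0, 0, 2], [0, 0, 1], [0, 0, 0], [0, 0, 0]], spin=[0, 0, 0, 0, 0, 0, 0, 0, 0, 0, 0])

```text
clock: 20.22
tool_pos: [0.5397, 0.2033, 0.2641]
ee_rot: [-0.182, 3.135, 0.001]
ft_force: [-0.6, 0.7, -0.2]
gripper_width: 0.0555
gripper_force: 0.0
```

```bash
python3 -c "
from h import *
for c in ('scene','side','wrist'):
    p=arm.read_camera(c);cv2.imwrite('pics/%s5.png'%c,p['color'])
    for n in ('lamp','lamp_handle','lens','snap_gauge'):
        for d in arm.pinpoint(p,n):
            w=W(p,d['location'])
            if w[1]>.1: print(c,n,round(d['confidence'],2),w.round(3))
"
```

```text
scene lamp 0.58 [0.541 0.205 0.001]
scene lamp_handle 0.62 [0.544 0.202 0.142]
scene lens 0.9 [0.591 0.21  0.054]
scene snap_gauge 0.91 [ 0.689  0.22  -0.003]
side lamp 0.74 [0.538 0.201 0.003]
side lamp_handle 0.78 [0.536 0.204 0.144]
side lens 0.8 [0.595 0.211 0.052]
side snap_gauge 0.57 [0.691 0.221 0.001]
wrist lamp 0.81 [0.536 0.2   0.004]
wrist lamp 0.75 [0.536 0.205 0.142]
wrist lamp_handle 0.68 [0.54  0.205 0.146]
wrist lens 0.66 [0.595 0.21  0.054]
wrist snap_gauge 0.77 [ 0.69   0.218 -0.001]
```

View pics/wrist5.png

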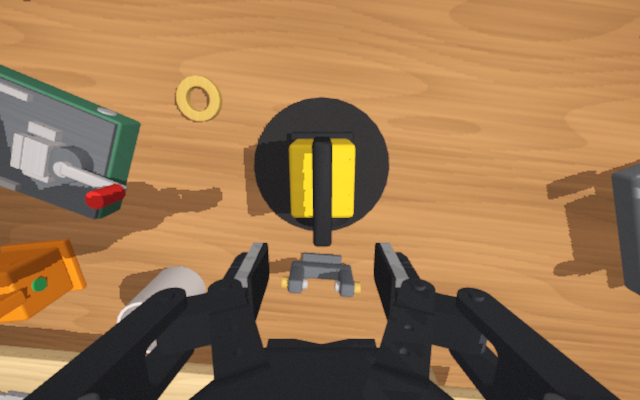

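The lamp stands upright in the middle of the mat (322,165). Its lens points straight at the gauge (320,273), and nothing else has moved.

```bash
python3 -c "
from station import arm
print(arm.job_done())"
```

```text
the job is handed in; nothing more can be done
None
```

The lever is out at its stop, the lamp was lifted off and set upright in the middle of the mat with its lens on the gauge, and the job is handed in at about 20 s of the 58 s allowed; no verdict came back.

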